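# Pack the welding tote: nest the cups and load the wire reel

### The arm

A 6-joint arm with a two-finger parallel gripper is mounted at the origin on the work surface. World frame = base frame: x ahead of the robot, y to its left, z up, the work surface at z = 0. Lengths are in m, angles in rad, forces in N, time in s.
With the tool pointing down it reaches from about 0.35 to 1 m from the base axis. Payload 7.1 kg.
Tool frame: the origin (TCP) lies at the very end of the fingers, on their centre line; the grasp point (between the pads) lies 19 mm behind it; z points along the fingers, y is the line along which they close (so a half turn about z gives the same grasp; the last joint's range is limited). The gripper opens to 85 mm and grips with 20 to 120 N. Pads are 22 mm wide; open, the fingers measure 114 mm over their backs; the gripper's body (76 mm by 85 mm) begins 54 mm behind the grasp point. The pads swing forward as they close: fully open they stand 13 mm farther back than shut.
Start: joints at [-1.31, 0.423, 1.63, -0, 1.089, -0.019], TCP at [0.173, -0.601, 0.231] pointing down, gripper open.
Joint ranges: [-3, 3], [-0.9, 2.11], [0.09, 2.58], [-1.31, 4.45], [0.11, 2.69], [-2.54, 2.54]. Speed limits (rad/s): [2.39, 2.39, 3.01, 3.14, 3.14, 3.14].

### API

Orientations are given as a 3x3 rotation matrix whose columns are the frame's x, y, z axes.
In Python, from workcell import ctrl gives the robot as it stands. The module is installed in compiled form; this text tells all that it offers.
- The arm moves only by the shell command python3 -m inch 'ROWS' [FORCE]. ROWS is JSON, a list that holds one entry, the list of rows, each a list of 7 numbers: the shift along the tool's x, y, z in units of 0.15 m (1.0 is 0.15 m), then the turn, a rotation vector about the tool's x, y, z in units of 180 degrees (1.0 is 180 degrees), then the opening, from 0 (shut) to 1 (fully open). In form: [[[tx, ty, tz, wx, wy, wz, gripper], ...]]. A call has 1 to 5 rows; each row shifts and turns the commanded pose from where the row before left it, along the tool's axes as they then stand; what a row does not reach is not made up. A row lasts 1/12 s, in which the tool goes at most 41.7 mm and 7.16 degrees, less where a joint would pass 70% of its speed; a pose out of reach is approached as far as the arm can. A call with a number of a shift or a turn outside -1 to 1 is refused whole. A call with a gripper value outside its range is refused whole. The fingers move at their own pace and stop on an object; FORCE is the grip in N (left out, the last holds). Time passes only in rows, so rows that do not move let the fingers close. It gives the time, the measured TCP pose, the force, the opening and the grip force at its end, in the units of the state.
- ctrl.state(): the state, without advancing time (a new reading comes with each control period).
- ctrl.camera(name): name is "side" or "top" or "wrist"; returns a dict with "img" (400x640x3 uint8, blue, green, red), "fx", "fy", "cx", "cy" (pixels), "k1" (the pictures are not rectified: a ray, as slopes to the right and down, at radius r is drawn at 1 + k1 r^2 times it, then the intrinsics apply), "camera_from_world" (4x4, takes a point from world to camera coordinates). Camera axes: x right, y up, looking along -z (the intrinsics and any distortion apply to the point x, -y, -z); pixel columns grow to the right and rows downward; lengths in m; the calibration is good to about 2 mm. A picture is of the moment at which its call begins. There is no depth.
- ctrl.sign_off(): hands the job in; it is judged then, once.
Trained networks look in a picture, given as the dict that the camera call returned (one of the last four; its "shot" number tells which), for a name from the list of things; names that differ only in an ending like _2 or _b are one class to them, and where a whole thing is asked for, a point or a joint stands for the part that bears it (a point fixed in the world has none). Each returns a list of dicts, best first, with "confidence" (0 to 1); they miss things now and then, are a little off and sometimes report something else, mostly with a low value. They report only what shows in the picture. A call takes as long as a camera call. They do not tell look-alikes from the thing itself.
- ctrl.boxes_of(picture, query): "box" ([centre column, centre row, width, height] in pixels, round what is visible of it).
- ctrl.cut_out(picture, query): "mask" (400x640 bool, what is visible of it) and "box" ([centre column, centre row, width, height] in pixels, round what is visible of it).
The state is a dict: "clock": time; "joint_positions": joint angles; "joint_velocities": joint speeds; "tau": joint torques, N m; "position": TCP position; "ee_rot": TCP orientation; "ft_force": force on the tool from outside, world axes, zero at the start; "torque": the same for the moment, N m; "finger_gap": finger opening in m; "grasp_force": force on a finger pad.
Only numpy, scipy, OpenCV 4.12 (cv2) and the standard library are available. Lean on these libraries where they do the work, as an engineer would, in place of code of your own. Each camera call takes 0.05 s, during which the arm holds its last target. There are 200 camera calls.

### The job

Pack the grey tote tray for the next job. Nest the three parts cups upright in one stack in the bay with the yellow mat, the green cup at the bottom, the blue one fully home in it and the red one fully home on top, and slide the reel of welding wire up off its post and stand it upright on the floor of the bay with the black mat. Leave the hammer, the tape measure and the bolt lying where they are.

Things in the scene. Friction and masses are not known exactly. Their poses are not given: they have to be found in the camera images.
- cup_green: green painted steel parts cup, 90 mm high, open at the top, about 0.15 kg. Tapered wall: outer diameter 38 mm at the foot growing to 54 mm at z 60 mm; above it a straight grip collar, 64 mm outer diameter, z 60 to 90 mm (mouth 58 mm inside, walls 2 to 3 mm): grip the collar from above. Origin: centre of the foot's underside, z up along the axis; starts upright on the bench
- cup_blue: blue cup, same shape and origin as the green one; starts upright on the bench. A cup nested in another is home when the underside of its collar rests on the lower rim, its foot 30 mm above the lower foot
- cup_red: red cup, same shape and origin as the green one; starts upright on the bench. A cup nested in another is home when the underside of its collar rests on the lower rim, its foot 30 mm above the lower foot
- tray: grey steel tote tray fixed to the bench, 150 mm (its x) by 260 mm (its y) and 30 mm high, walls and floor 4 mm thick, origin at the centre of its underside. A divider 26 mm high across its middle makes two bays, each 142 mm by 124 mm inside
- cup_bay (a point): centre of the floor of the tray's bay with the yellow mat, for the cups (65 mm along the tray's +y, floor top 4 mm above the bench)
- reel_bay (a point): centre of the floor of the tray's bay with the black mat, for the reel (65 mm along the tray's -y, floor top 4 mm above the bench)
- reel: full reel of aluminium welding wire with orange end rims, a cylinder 65 mm in outer diameter and 65 mm high with a 22 mm bore, about 0.3 kg; origin: centre of its underside, z up along the bore. It starts standing on the stand's base plate with the post through its bore
- stand: reel stand fixed to the bench: yellow base plate 90 by 90 mm, 12 mm thick, with an upright steel post of 16 mm diameter that rises 85 mm above the plate (post tip 97 mm above the bench, 20 mm above the seated reel); origin: centre of the plate's underside, on the post axis
- hammer: hammer with a blue handle, about 300 mm long, lying on the bench; bystander; origin on its underside
- tape_measure: yellow tape measure, 72 by 36 by 66 mm high; bystander; origin: centre of its underside
- bolt: steel hex bolt, 150 mm long, lying on the bench; bystander; origin about the middle of its length, on the underside
Things that resemble listed ones, but are neither listed nor needed, are in the scene too. Of the things that look like the cup_green, the middle-sized one is meant.

How it is judged:
By the outcome, as a careful person would: the job done as asked, in the order asked, and still so for the second after the job is handed in, with the robot touching nothing.
It also fails if it takes over 67 s, if anything falls off the work surface, if the arm or the gripper's body presses on something with over 40 N, if the wrist force passes 120 N, or if a joint passes its speed limit or range.

## Working session

There is one attempt and no reset: what is moved stays moved. The work goes in short steps, Python scripts to look and compute and a shell command to move; the robot and the scene stay as the last step left them, time stands still between calls to the robot, and variables do not carry over. Pictures are saved under pics/ and viewed, at most 10 in all, crops included, and the job is handed in when it is done.

```bash
mkdir -p pics; python3 - <<'E'
from workcell import ctrl
import cv2
s=ctrl.state();print(s['clock'],s['position'],s['ee_rot'],s['finger_gap'])
for n in("top","side"):
    p=ctrl.camera(n);cv2.imwrite(f"pics/{n}0.png",p["img"])
    print(n,p["fx"],p["k1"],p["camera_from_world"])
E
```

```text
0.0 [ 0.17249534 -0.60014375  0.23054926] [[ 9.61115395e-01  2.76146766e-01 -4.00379902e-04]
 [ 2.76147055e-01 -9.61114241e-01  1.48988911e-03]
 [ 2.66172348e-05 -1.54251910e-03 -9.99998810e-01]] 0.08557297674712772
top 491.9782121893639 -0.08672323235747656 [[-0.02480213 -0.99969077  0.00179619 -0.02034374]
 [ 0.99502441 -0.02451284  0.09656883 -0.58618376]
 [-0.09649494  0.00418237  0.99532469 -1.44022671]
 [ 0.          0.          0.          1.        ]]
side 506.8821058753073 -0.11412924730210719 [[-0.91327586 -0.40711877  0.01347278  0.51485443]
 [ 0.20220414 -0.42438941  0.8826138  -0.17407609]
 [-0.35361094  0.80879412  0.4699057  -1.2843002 ]
 [ 0.          0.          0.          1.        ]]
```

View pics/top0.png

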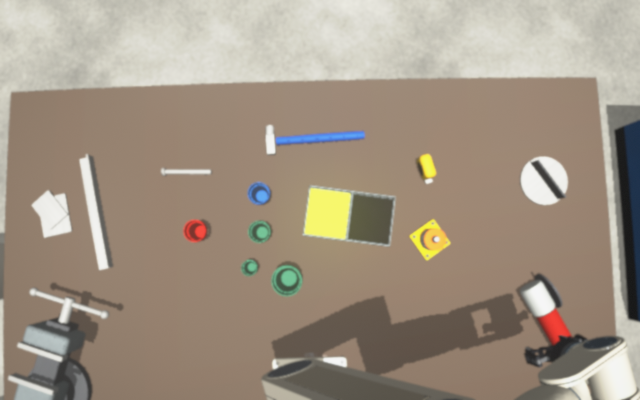

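View pics/side0.png

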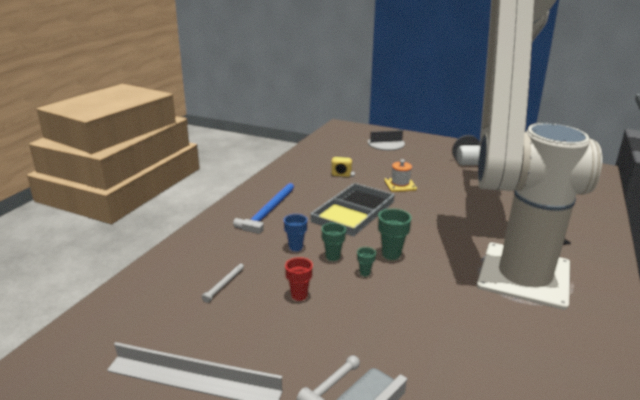

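Top view: green cups are small at (251,267), middle at (260,231) and large at (287,279). Blue is at (259,193), red at (196,230), the tray spans roughly (304..396, 186..245), and the reel is at (433,239). In the side view the middle green is at (333,241), blue at (296,233), red at (299,280) and the reel at (401,178).

```bash
cat > h.py <<'E'
import numpy as np
from scipy.optimize import least_squares
from workcell import ctrl
def proj(p,P):
    T=p["camera_from_world"];q=P@T[:3,:3].T+T[:3,3]
    s=np.c_[q[:,0],-q[:,1]]/-q[:,2:3]
    s=s*(1+p["k1"]*(s**2).sum(1,keepdims=True))
    return s*[p["fx"],p["fy"]]+[p["cx"],p["cy"]]
def ring(r,z):
    a=np.linspace(0,2*np.pi,48,endpoint=False);return np.c_[r*np.cos(a),r*np.sin(a),0*a+z]
CUP=np.vstack([ring(.019,0),ring(.027,.06),ring(.032,.06),ring(.032,.09)])
REEL=np.vstack([ring(.0325,0),ring(.0325,.065)])
TRAY=np.array([[x,y,z] for x in(-.075,.075) for y in(-.13,.13) for z in(0,.03)])
STAND=np.array([[x,y,z] for x in(-.045,.045) for y in(-.045,.045) for z in(0,.012)])
A=np.linspace(0,2*np.pi,24,endpoint=False);D=np.c_[np.cos(A),np.sin(A)]
def mask(p,q,px):
    best=None
    for r in ctrl.cut_out(p,q):
        d=np.hypot(r["box"][0]-px[0],r["box"][1]-px[1])
        if r["confidence"]>.2 and d<18 and (best is None or d<best[0]): best=(d,r)
    if best is None: return None
    v,u=np.nonzero(best[1]["mask"]);return np.c_[u,v]
def fit(obs,model,x0,z=0,yaw=False):
    "obs: list of (picture, mask pixels)"
    sup=[((m@D.T).max(0)+.5*0) for _,m in obs]
    def f(v):
        c,s=(np.cos(v[2]),np.sin(v[2])) if yaw else (1,0)
        P=model@np.array([[c,s,0],[-s,c,0],[0,0,1]])+[v[0],v[1],z]
        return np.concatenate([(proj(p,P)@D.T).max(0)-s for (p,_),s in zip(obs,sup)])
    r=least_squares(f,x0,loss="soft_l1",x_scale=.01);return r.x,np.sqrt((r.fun**2).mean())
def to(xyz,yawdeg=None):
    "total shift in tool axes (units .15 m) and turn about tool z (units 180 deg) to the goal"
    s=ctrl.state();R=np.array(s["ee_rot"]);d=R.T@(np.array(xyz)-s["position"])/.15
    y=np.degrees(np.arctan2(R[1,0],R[0,0]));o="" if yawdeg is None else (y-yawdeg)/180
    print("t",round(s["clock"],2),"tcp",np.round(s["position"],4),"yaw",round(y,2),"tilt",np.round(R[:2,2],4),"shift",np.round(d,3),"turn",o,"gap",round(float(s["finger_gap"]),4),"F",np.round(s["ft_force"],1))
E
python3 - <<'E'
from h import *
T=ctrl.camera("top");S=ctrl.camera("side")
for n,m,a,b,x0,z,y in [("cup_green",CUP,(260,231),(333,241),[.6,.2],0,0),("cup_blue",CUP,(259,193),(296,233),[.7,.2],0,0),("cup_red",CUP,(196,230),(299,280),[.6,.4],0,0),("reel",REEL,(433,239),(401,178),[.6,-.3],.012,0),("tray",TRAY,(350,216),(354,208),[.65,-.1,0],0,1),("stand",STAND,(430,240),(401,184),[.6,-.3,.6],0,1)]:
    mt,ms=mask(T,n,a),mask(S,n,b)
    for l,o in (("T",[(T,mt)]),("S",[(S,ms)]),("TS",[(T,mt),(S,ms)])):
        if any(k[1] is None for k in o): print(n,l,"missing");continue
        v,e=fit(o,m,x0,z,y);print(n,l,np.round(v,4),"rms px",round(e,2))
E
```

```text
cup_green T [0.4846 0.1327] rms px 0.6
cup_green S [0.4823 0.1312] rms px 0.69
cup_green TS [0.4833 0.1321] rms px 0.73
cup_blue T [0.5951 0.1326] rms px 0.6
cup_blue S [0.5924 0.1324] rms px 0.54
cup_blue TS [0.5938 0.1321] rms px 0.66
cup_red T [0.4916 0.3174] rms px 0.75
cup_red S [0.4897 0.3189] rms px 0.6
cup_red TS [0.4907 0.3179] rms px 0.73
reel T [ 0.4513 -0.373 ] rms px 0.95
reel S [ 0.4479 -0.3696] rms px 1.2
reel TS [ 0.4502 -0.3727] rms px 1.16
tray T [ 0.5277 -0.1312 -0.146 ] rms px 1.05
tray S [ 0.5243 -0.1304 -0.1337] rms px 0.95
tray TS [ 0.5258 -0.1313 -0.1396] rms px 1.08
stand T [ 0.45   -0.3723  0.5902] rms px 1.25
stand S [ 0.4513 -0.3963  0.3655] rms px 4.19
stand TS [ 0.4495 -0.3757  0.5381] rms px 3.89
```

```bash
python3 - <<'E'
from h import *
to([.4835,.132,.2])
E
```

```text
t 0.8 tcp [ 0.1726 -0.6007  0.2314] yaw 16.03 tilt [-0. -0.] shift [ 3.341 -4.122  0.209] turn  gap 0.0855 F [-0.1  0.3  0.3]
```

```bash

python3 -m inch '[[[0.15,-0.14,0,0,0,0,1],[0.15,-0.14,0,0,0,0,1],[0.15,-0.14,0,0,0,0,1],[0.15,-0.14,0,0,0,0,1],[0.15,-0.14,0,0,0,0,1]]]' 40
python3 -m inch '[[[0.14,-0.17,0,0,0,0,1],[0.14,-0.17,0,0,0,0,1],[0.14,-0.17,0,0,0,0,1],[0.14,-0.17,0,0,0,0,1],[0.14,-0.17,0,0,0,0,1]]]'
python3 -m inch '[[[0.14,-0.17,0.01,0,0,0,1],[0.14,-0.17,0.01,0,0,0,1],[0.14,-0.17,0.01,0,0,0,1],[0.14,-0.17,0.01,0,0,0,1],[0.14,-0.17,0.01,0,0,0,1]]]'
python3 -m inch '[[[0.12,-0.17,0.01,0,0,0,1],[0.12,-0.17,0.01,0,0,0,1],[0.12,-0.17,0.01,0,0,0,1],[0.12,-0.17,0.01,0,0,0,1],[0.12,-0.17,0.01,0,0,0,1]]]'
python3 -m inch '[[[0.12,-0.17,0.01,0,0,0,1],[0.12,-0.17,0.01,0,0,0,1],[0.12,-0.17,0.01,0,0,0,1],[0.12,-0.17,0.01,0,0,0,1],[0,0,0,0,0,0,1]]]'
python3 - <<'E'
from h import *
import cv2
to([.4835,.132,.056])
p=ctrl.camera("wrist");cv2.imwrite("pics/w1.png",p["img"]);print(p["camera_from_world"])
E
```

```text
clock: 1.22
position: [0.2522, -0.4675, 0.2314]
ee_rot: [[0.961, 0.276, 0.0], [0.276, -0.961, -0.0], [0.0, 0.0, -1.0]]
ft_force: [-0.3, -0.9, -0.2]
finger_gap: 0.0854
grasp_force: 0.0
clock: 1.63
position: [0.3178, -0.3157, 0.2315]
ee_rot: [[0.961, 0.276, 0.0], [0.276, -0.961, -0.0], [0.0, 0.0, -1.0]]
ft_force: [1.0, 0.5, 0.3]
finger_gap: 0.0853
grasp_force: 0.0
clock: 2.05
position: [0.3836, -0.1642, 0.2241]
ee_rot: [[0.961, 0.276, 0.001], [0.276, -0.961, -0.0], [0.001, 0.001, -1.0]]
ft_force: [0.5, -1.2, -0.2]
finger_gap: 0.0853
grasp_force: 0.0
clock: 2.47
position: [0.4349, -0.0166, 0.2166]
ee_rot: [[0.961, 0.276, 0.001], [0.276, -0.961, -0.0], [0.001, 0.0, -1.0]]
ft_force: [-0.2, -0.2, -0.8]
finger_gap: 0.0854
grasp_force: 0.0
clock: 2.88
position: [0.4775, 0.1038, 0.2106]
ee_rot: [[0.96, 0.279, 0.002], [0.279, -0.96, 0.002], [0.003, -0.001, -1.0]]
ft_force: [-0.1, 0.5, 0.3]
finger_gap: 0.0855
grasp_force: 0.0
t 2.88 tcp [0.4775 0.1038 0.2106] yaw 16.21 tilt [0.0024 0.0016] shift [ 0.088 -0.169  1.031] turn  gap 0.0855 F [-0.1  0.5  0.3]
[[ 2.78483177e-01 -9.60440680e-01 -9.05497268e-04 -3.45469706e-02]
 [ 9.12648858e-01  2.64919233e-01 -3.11271364e-01 -4.29825895e-01]
 [ 2.99197564e-01  8.58574373e-02  9.50320640e-01 -5.11928469e-01]
 [ 0.00000000e+00  0.00000000e+00  0.00000000e+00  1.00000000e+00]]
```

View pics/w1.png

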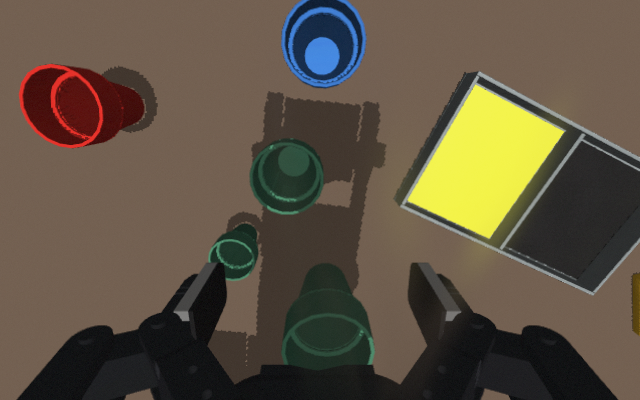

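Wrist view: middle green rim (288,176), blue (323,42), red (62,105) and the tray on the right. The large green is under the gripper (328,330), and the small one is at (235,255). I'll refine with this camera.

```bash
python3 - <<'E'
from h import *
T=ctrl.camera("top");S=ctrl.camera("side");W=ctrl.camera("wrist")
for n,m,a,x0,y in [("cup_green",CUP,(288,176),[.48,.13],0),("cup_blue",CUP,(323,42),[.59,.13],0),("cup_red",CUP,(83,105),[.49,.32],0)]:
    v,e=fit([(W,mask(W,n,a))],m,x0,0,y);print(n,np.round(v,4),round(e,2))
for n,k,sc in(("large",(287,279),1.35),("small",(251,267),.7)):
    mt=mask(T,"cup_green",k)
    if mt is not None:print(n,fit([(T,mt)],CUP*sc,[.4,.05]))
# tray floor mats: yellow mat corners in wrist & top check
to([.4835,.132,.056])
print(np.round(proj(W,np.array([[.5348,-.067,.004],[.5168,-.1957,.004]])),0), np.round(proj(T,np.array([[.5348,-.067,.004],[.5168,-.1957,.004]])),0))
E
```

```text
Traceback (most recent call last):
  File "h.py", line 25, in fit
    sup=[((m@D.T).max(0)+.5*0) for _,m in obs]
           ~^~~~
ValueError: matmul: Input operand 0 does not have enough dimensions (has 0, gufunc core with signature (n?,k),(k,m?)->(n?,m?) requires 1)
```

```bash
sed -i 's/def mask(p,q,px)/def mask(p,q,px,tol=18)/;s/d<18/d<tol/' h.py; python3 - <<'E'
from h import *
T=ctrl.camera("top");W=ctrl.camera("wrist")
g=proj(W,np.array([[.4835,.132,.05],[.594,.132,.05],[.4907,.318,.05]]))
for n,a,x0 in [("cup_green",g[0],[.48,.13]),("cup_blue",g[1],[.59,.13]),("cup_red",g[2],[.49,.32])]:
    k=mask(W,n,a,35)
    if k is None: print(n,a,[(r["confidence"],np.round(r["box"])) for r in ctrl.cut_out(W,n)]);continue
    v,e=fit([(W,k)],CUP,x0);print(n,np.round(v,4),round(e,2),k.min(0),k.max(0))
for n,k,sc in(("large",(287,279),1.35),("small",(251,267),.7)):
    mt=mask(T,"cup_green",k)
    if mt is not None:print(n,fit([(T,mt)],CUP*sc,[.4,.05]))
to([.4835,.132,.056])
b=np.array([[.5348,-.067,.004],[.5168,-.1957,.004]]);print(np.round(proj(W,b)),np.round(proj(T,b)))
E
```

```text
cup_green [0.4845 0.132 ] 1.15 [244 134] [317 209]
cup_blue [0.5938 0.1311] 3.75 [275   0] [360  82]
cup_red [0.4912 0.3161] 0.64 [11 59] [139 143]
large (array([0.35197175, 0.02878866]), np.float64(6.525126465946896))
small (array([0.38336692, 0.16503134]), np.float64(0.8869791259684567))
t 3.48 tcp [0.4755 0.0993 0.2104] yaw 15.99 tilt [0.0002 0.    ] shift [ 0.111 -0.195  1.03 ] turn  gap 0.0852 F [-0.2  0.   0. ]
[[475. 162.]
 [571. 207.]] [[327. 214.]
 [370. 219.]]
```

```bash

python3 -m inch '[[[0.113,-0.194,0,0,0,0,1],[0,0,0.2,0,0,0,1],[0,0,0.2,0,0,0,1],[0,0,0.2,0,0,0,1],[0,0,0.2,0,0,0,1]]]' | grep pos
python3 -m inch '[[[0,0,0.13,0,0,0,1],[0,0,0.1,0,0,0,1],[0,0,0,0,0,0,1],[0,0,0,0,0,0,0],[0,0,0,0,0,0,0]]]' 40 
python3 -m inch '[[[0,0,0,0,0,0,0],[0,0,0,0,0,0,0],[0,0,0,0,0,0,0],[0,0,0,0,0,0,0],[0,0,0,0,0,0,0]]]'
python3 - <<'E'
from h import *
import cv2
to([.4845,.132,.056])
p=ctrl.camera("side");cv2.imwrite("pics/s1.png",cv2.resize(p["img"][120:320,220:480],None,fx=3,fy=3))
E
```

```text
position: [0.484, 0.1325, 0.0894]
clock: 4.32
position: [0.4843, 0.1324, 0.0566]
ee_rot: [[0.961, 0.276, 0.001], [0.276, -0.961, 0.0], [0.001, -0.0, -1.0]]
ft_force: [-1.2, 1.9, 16.2]
finger_gap: 0.0638
grasp_force: 20.9
clock: 4.73
position: [0.4847, 0.1326, 0.0569]
ee_rot: [[0.961, 0.276, 0.002], [0.276, -0.961, 0.001], [0.002, 0.0, -1.0]]
ft_force: [-0.3, 0.3, 7.5]
finger_gap: 0.0636
grasp_force: 44.8
t 4.73 tcp [0.4847 0.1326 0.0569] yaw 16.03 tilt [0.0022 0.0005] shift [-0.002  0.004  0.006] turn  gap 0.0636 F [-0.3  0.3  7.5]
```

View pics/s1.png

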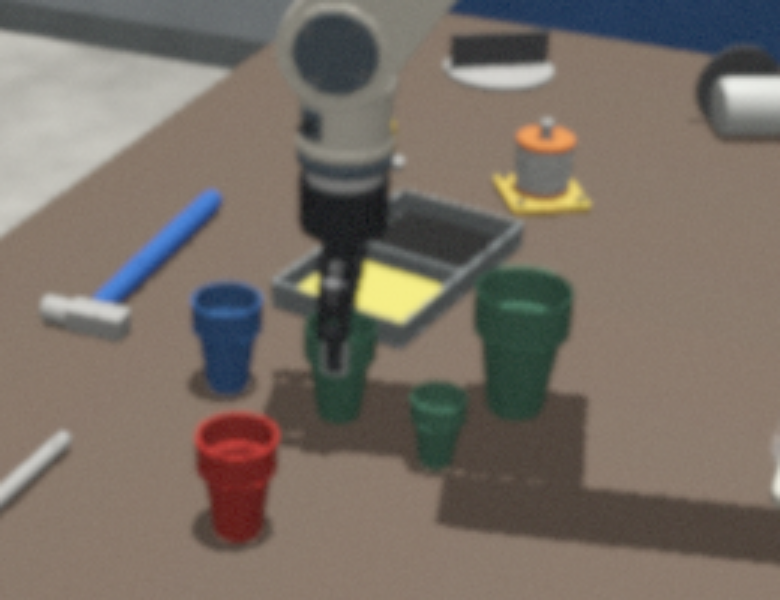

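Green is gripped by its collar (gap 63.6 mm). Lifting it to the bay.

```bash

python3 -m inch '[[[0,0,-0.06,0,0,0,0],[0,0,-0.12,0,0,0,0],[0,0,-0.16,0,0,0,0],[0,0,-0.16,0,0,0,0],[0,0,0,0,0,0,0]]]' | grep -E 'pos|gap'
python3 - <<'E'
from h import *
to([.5348,-.067,.062])
E
```

```text
position: [0.4861, 0.133, 0.1351]
finger_gap: 0.0635
t 5.2 tcp [0.4861 0.133  0.1351] yaw 16.03 tilt [0.0065 0.0016] shift [-0.059  1.371  0.487] turn  gap 0.0635 F [ 0.8 -0.1 -1.5]
```

```bash

python3 -m inch '[[[0,0.08,0,0,0,0,0],[0,0.15,0,0,0,0,0],[-0.01,0.2,0,0,0,0,0],[-0.01,0.2,0,0,0,0,0],[-0.02,0.2,0,0,0,0,0]]]' | grep -E 'pos|gap'
python3 -m inch '[[[-0.01,0.2,0,0,0,0,0],[-0.01,0.18,0,0,0,0,0],[0,0.11,0,0,0,0,0],[0,0.05,0,0,0,0,0],[0,0,0,0,0,0,0]]]' | grep -E 'pos|gap'
python3 -m inch '[[[0,0,0.1,0,0,0,0],[0,0,0.1,0,0,0,0],[0,0,0.06,0,0,0,0],[0,0,0,0,0,0,0],[0,0,0,0,0,0,0]]]' | grep -E 'pos|gap'
python3 - <<'E'
from h import *
to([.5348,-.067,.062])
E
```

```text
position: [0.5118, 0.0094, 0.13]
finger_gap: 0.0633
position: [0.5315, -0.0693, 0.13]
finger_gap: 0.0632
position: [0.5311, -0.0669, 0.0913]
finger_gap: 0.0631
t 6.45 tcp [ 0.5311 -0.0669  0.0913] yaw 16.08 tilt [-0.0019  0.0004] shift [0.024 0.008 0.195] turn  gap 0.0631 F [ 0.1 -0.8 -1.1]
```

```bash

python3 -m inch '[[[0.024,0.008,0.08,0,0,0,0],[0,0,0.06,0,0,0,0],[0,0,0.04,0,0,0,0],[0,0,0.01,0,0,0,0],[0,0,0,0,0,0,0]]]' | grep -E 'pos|force'
python3 -m inch '[[[0,0,0.005,0,0,0,0],[0,0,0.005,0,0,0,0],[0,0,0,0,0,0,0]]]' | grep -E 'pos|force'
E=1; python3 - <<'E'
from h import *
to([.5348,-.067,.0615])
E
```

```text
position: [0.535, -0.0677, 0.0625]
ft_force: [-0.2, 0.1, -1.2]
grasp_force: 44.7
position: [0.5358, -0.0679, 0.062]
ft_force: [-0.2, 0.3, -1.6]
grasp_force: 44.7
t 7.12 tcp [ 0.5358 -0.0679  0.062 ] yaw 16.03 tilt [ 0.0005 -0.0001] shift [-0.005 -0.007  0.004] turn  gap 0.0632 F [-0.2  0.3 -1.6]
```

```bash

python3 -m inch '[[[0,0,0.006,0,0,0,0],[0,0,0,0,0,0,0],[0,0,0,0,0,0,0]]]' | grep -E 'pos|force'
python3 -m inch '[[[0,0,0.006,0,0,0,0],[0,0,0,0,0,0,0],[0,0,0,0,0,0,0]]]' | grep -E 'pos|force'
python3 -m inch '[[[0,0,0.006,0,0,0,0],[0,0,0,0,0,0,0],[0,0,0,0,0,0,0]]]' | grep -E 'pos|force'
```

```text
position: [0.5357, -0.0678, 0.0611]
ft_force: [0.5, 0.1, -1.2]
grasp_force: 44.7
position: [0.536, -0.0677, 0.061]
ft_force: [-1.9, 0.4, 9.0]
grasp_force: 45.6
position: [0.5362, -0.0677, 0.0609]
ft_force: [-4.2, 2.6, 17.2]
grasp_force: 46.4
```

```bash

python3 -m inch '[[[0,0,-0.009,0,0,0,0],[0,0,0,0,0,0,1],[0,0,0,0,0,0,1],[0,0,0,0,0,0,1],[0,0,0,0,0,0,1]]]' | grep -E 'pos|gap'
python3 -m inch '[[[0,0,-0.1,0,0,0,1],[0,0,-0.2,0,0,0,1],[0,0,-0.2,0,0,0,1],[0,0,-0.2,0,0,0,1],[0,0,-0.2,0,0,0,1]]]' | grep -E 'pos|gap'
python3 - <<'E'
from h import *
to([.594,.1318,.19])
E
```

```text
position: [0.5356, -0.0678, 0.0603]
finger_gap: 0.0854
position: [0.5353, -0.0678, 0.1965]
finger_gap: 0.0853
t 8.7 tcp [ 0.5353 -0.0678  0.1965] yaw 16.03 tilt [-0.0008  0.0001] shift [ 0.744 -1.171  0.043] turn  gap 0.0853 F [ 0.4 -0.7 -0.9]
```

```bash

python3 -m inch '[[[0.1,-0.17,0,0,0,0,1],[0.1,-0.17,0,0,0,0,1],[0.1,-0.17,0,0,0,0,1],[0.11,-0.17,0,0,0,0,1],[0.11,-0.17,0,0,0,0,1]]]' | grep -E 'pos|gap'
python3 -m inch '[[[0.11,-0.17,0.04,0,0,0,1],[0.11,-0.15,0,0,0,0,1],[0,0,0,0,0,0,1]]]' | grep -E 'pos|gap'
cat > look.py <<'E'
from h import *
import sys
# look.py name x y z : fit an upright cup/reel near the guess in top, side, wrist
n=sys.argv[1];x=[float(a) for a in sys.argv[2:5]];M=REEL if n=="reel" else CUP
O=[]
for c in("top","side","wrist"):
    p=ctrl.camera(c);k=mask(p,n,proj(p,np.array([[x[0],x[1],x[2]+.05]]))[0],25)
    if k is None: continue
    v,e=fit([(p,k)],M,x[:2],x[2]);print(n,c,np.round(v,4),round(e,2));O.append((p,k))
E
python3 look.py cup_green .536 -.0678 .004; python3 look.py cup_blue .594 .1318 0
python3 -c "
from h import *
to([.594,.1318,.063])"
```

```text
position: [0.5755, 0.0775, 0.1954]
finger_gap: 0.0855
position: [0.5952, 0.1357, 0.1891]
finger_gap: 0.0855
cup_green top [ 0.5371 -0.0689] 0.53
cup_green side [ 0.5337 -0.0689] 0.67
cup_green wrist [ 0.5376 -0.0668] 7.87
cup_blue top [0.5729 0.131 ] 8.42
cup_blue side [0.5926 0.1328] 1.09
cup_blue wrist [0.595 0.132] 1.04
t 9.97 tcp [0.5939 0.1311 0.1896] yaw 15.99 tilt [0.0002 0.    ] shift [ 0.002 -0.005  0.844] turn  gap 0.0851 F [0.8 0.  0.7]
```

```bash

python3 -m inch '[[[0,0,0.15,0,0,0,1],[0,0,0.2,0,0,0,1],[0,0,0.2,0,0,0,1],[0,0,0.2,0,0,0,1],[0,0,0.09,0,0,0,1]]]' | grep -E 'pos|gap'
python3 -m inch '[[[0,0,0,0,0,0,1],[0,0,0,0,0,0,0],[0,0,0,0,0,0,0],[0,0,0,0,0,0,0],[0,0,0,0,0,0,0]]]' 40 | grep -E 'pos|gap|force'
python3 -m inch '[[[0,0,0,0,0,0,0],[0,0,0,0,0,0,0],[0,0,0,0,0,0,0]]]' | grep -E 'pos|gap|force'
python3 -m inch '[[[0,0,-0.06,0,0,0,0],[0,0,-0.12,0,0,0,0],[0,0,-0.2,0,0,0,0],[0,0,-0.2,0,0,0,0],[0,0,-0.2,0,0,0,0]]]' | grep -E 'pos|gap'
python3 - <<'E'
from h import *
to([.536,-.068,.18])
E
```

```text
position: [0.5917, 0.1309, 0.0601]
finger_gap: 0.0855
position: [0.5953, 0.1318, 0.0655]
ft_force: [-0.4, 0.6, 4.6]
finger_gap: 0.0634
grasp_force: 44.4
position: [0.5954, 0.1319, 0.0655]
ft_force: [-0.1, -0.2, 7.1]
finger_gap: 0.0637
grasp_force: 44.7
position: [0.5933, 0.1314, 0.1821]
finger_gap: 0.0632
t 11.47 tcp [0.5933 0.1314 0.1821] yaw 16.03 tilt [-0.0007 -0.0002] shift [-0.734  1.172  0.015] turn  gap 0.0632 F [ 0.3  0.6 -1.3]
```

```bash

python3 -m inch '[[[-0.05,0.08,0,0,0,0,0],[-0.1,0.15,0,0,0,0,0],[-0.12,0.19,0,0,0,0,0],[-0.12,0.19,0,0,0,0,0],[-0.12,0.19,0,0,0,0,0]]]' | grep -E 'pos|gap'
python3 -m inch '[[[-0.12,0.19,0,0,0,0,0],[-0.07,0.12,0,0,0,0,0],[-0.03,0.06,0,0,0,0,0],[0,0,0,0,0,0,0],[0,0,0,0,0,0,0]]]' | grep -E 'pos|gap'
python3 - <<'E'
from h import *
to([.536,-.068,.099])
E
python3 look.py cup_blue .536 -.068 .117 ; python3 look.py cup_green .536 -.068 .004
```

```text
position: [0.5523, -0.0062, 0.1807]
finger_gap: 0.0631
position: [0.537, -0.0674, 0.1806]
finger_gap: 0.0631
t 12.3 tcp [ 0.537  -0.0674  0.1806] yaw 15.95 tilt [0.0002 0.0003] shift [-0.008  0.002  0.544] turn  gap 0.0631 F [ 0.   0.2 -1.1]
cup_blue side [ 0.5328 -0.0623] 0.79
cup_blue wrist [ 0.5391 -0.0669] 2.31
cup_green side [ 0.5321 -0.0672] 0.73
cup_green wrist [ 0.5378 -0.0678] 9.9
```

```bash

python3 -m inch '[[[-0.006,0,0.1,0,0,0,0],[0,0,0.1,0,0,0,0],[0,0,0.1,0,0,0,0],[0,0,0.08,0,0,0,0],[0,0,0,0,0,0,0]]]' | grep -E 'pos|ft'
python3 -m inch '[[[0,0,0.06,0,0,0,0],[0,0,0.05,0,0,0,0],[0,0,0.03,0,0,0,0],[0,0,0,0,0,0,0],[0,0,0,0,0,0,0]]]' | grep -E 'pos|ft'
```

```text
position: [0.5346, -0.0674, 0.1212]
ft_force: [0.0, 1.2, -2.4]
position: [0.5362, -0.0676, 0.1024]
ft_force: [1.2, -0.7, -2.3]
```

```bash

python3 -m inch '[[[0,0,0.012,0,0,0,0],[0,0,0,0,0,0,0],[0,0,0,0,0,0,0]]]' | grep -E 'pos|ft'
python3 -m inch '[[[0,0,0.01,0,0,0,0],[0,0,0,0,0,0,0],[0,0,0,0,0,0,0]]]' | grep -E 'pos|ft'
python3 -m inch '[[[0,0,0.006,0,0,0,0],[0,0,0,0,0,0,0],[0,0,0,0,0,0,0]]]' | grep -E 'pos|ft'
```

```text
position: [0.5364, -0.0677, 0.1009]
ft_force: [0.2, 0.1, -0.4]
position: [0.5367, -0.0678, 0.0997]
ft_force: [0.7, -1.5, 3.0]
position: [0.5375, -0.0681, 0.0994]
ft_force: [-0.7, -2.2, 8.3]
```

```bash

python3 -m inch '[[[0,0,-0.004,0,0,0,0],[0,0,0,0,0,0,1],[0,0,0,0,0,0,1],[0,0,0,0,0,0,1],[0,0,0,0,0,0,1]]]' | grep -E 'pos|gap'
python3 -m inch '[[[0,0,-0.1,0,0,0,1],[0,0,-0.2,0,0,0,1],[0,0,-0.2,0,0,0,1],[0,0,-0.2,0,0,0,1],[0,0,0,0,0,0,1]]]' | grep -E 'pos|gap'
python3 - <<'E'
from h import *
to([.491,.317,.2])
E
```

```text
position: [0.5359, -0.0675, 0.0986]
finger_gap: 0.0854
position: [0.5394, -0.068, 0.2093]
finger_gap: 0.0853
t 15.32 tcp [ 0.5394 -0.068   0.2093] yaw 16.04 tilt [ 0.0089 -0.0013] shift [ 0.398 -2.556  0.056] turn  gap 0.0853 F [ 1.4 -0.8 -0.5]
```

```bash

python3 -m inch '[[[0.03,-0.1,0,0,0,0,1],[0.03,-0.2,0,0,0,0,1],[0.03,-0.2,0,0,0,0,1],[0.03,-0.2,0,0,0,0,1],[0.03,-0.2,0,0,0,0,1]]]' | grep -E 'pos|gap'
python3 -m inch '[[[0.03,-0.2,0,0,0,0,1],[0.03,-0.2,0,0,0,0,1],[0.03,-0.2,0,0,0,0,1],[0.03,-0.2,0,0,0,0,1],[0.03,-0.2,0,0,0,0,1]]]' | grep -E 'pos|gap'
python3 -m inch '[[[0.03,-0.2,0,0,0,0,1],[0.03,-0.2,0.05,0,0,0,1],[0.02,-0.16,0.05,0,0,0,1],[0.02,-0.09,0,0,0,0,1],[0,0,0,0,0,0,1]]]' | grep -E 'pos|gap'
python3 look.py cup_red .491 .317 0; python3 look.py cup_blue .536 -.068 .034
python3 -c "
from h import *
to([.491,.317,.063])"
```

```text
position: [0.5199, 0.0695, 0.2034]
finger_gap: 0.0855
position: [0.5001, 0.2201, 0.2034]
finger_gap: 0.0854
position: [0.4877, 0.3187, 0.1882]
finger_gap: 0.0858
cup_red top [0.48  0.309] 4.25
cup_red side [0.4896 0.3189] 0.3
cup_red wrist [0.4914 0.3172] 0.8
cup_blue top [ 0.5379 -0.0692] 0.57
cup_blue side [ 0.5548 -0.1197] 5.29
t 17.17 tcp [0.4884 0.3162 0.189 ] yaw 16.0 tilt [0.0002 0.0001] shift [ 0.018 -0.     0.84 ] turn  gap 0.0852 F [ 0.4  0.4 -0.2]
```

```bash

python3 -m inch '[[[0.016,-0.008,0.14,0,0,0,1],[0,0,0.2,0,0,0,1],[0,0,0.2,0,0,0,1],[0,0,0.2,0,0,0,1],[0,0,0.09,0,0,0,1]]]' | grep -E 'pos|gap'
python3 -m inch '[[[0,0,0,0,0,0,1],[0,0,0,0,0,0,0],[0,0,0,0,0,0,0],[0,0,0,0,0,0,0],[0,0,0,0,0,0,0]]]' 40 | grep -E 'pos|gap|force'
python3 -m inch '[[[0,0,0,0,0,0,0],[0,0,0,0,0,0,0],[0,0,0,0,0,0,0]]]' | grep -E 'pos|gap|force'
python3 -m inch '[[[0,0,-0.06,0,0,0,0],[0,0,-0.14,0,0,0,0],[0,0,-0.25,0,0,0,0],[0,0,-0.25,0,0,0,0],[0,0,-0.25,0,0,0,0]]]' | grep -E 'pos|gap'
python3 -m inch '[[[0,0,-0.05,0,0,0,0],[0,0,0,0,0,0,0]]]' | grep -E 'pos|gap'
python3 - <<'E'
from h import *
to([.537,-.068,.21])
E
```

```text
position: [0.4885, 0.3172, 0.0611]
finger_gap: 0.0856
position: [0.4913, 0.3191, 0.0662]
ft_force: [0.3, 0.2, 4.7]
finger_gap: 0.0616
grasp_force: 44.7
position: [0.4914, 0.3191, 0.0662]
ft_force: [0.6, -0.3, 6.6]
finger_gap: 0.0615
grasp_force: 45.0
position: [0.4896, 0.3181, 0.2089]
finger_gap: 0.0613
position: [0.4919, 0.3194, 0.2185]
finger_gap: 0.0618
t 18.83 tcp [0.4919 0.3194 0.2185] yaw 16.03 tilt [0.0061 0.0039] shift [-0.424  2.566  0.048] turn  gap 0.0618 F [-0.1 -0.3 -1.9]
```

```bash

python3 -m inch '[[[-0.03,0.1,0,0,0,0,0],[-0.03,0.2,0,0,0,0,0],[-0.03,0.2,0,0,0,0,0],[-0.03,0.2,0,0,0,0,0],[-0.03,0.2,0,0,0,0,0]]]' | grep -E 'pos|gap'
python3 -m inch '[[[-0.03,0.2,0,0,0,0,0],[-0.03,0.2,0,0,0,0,0],[-0.03,0.2,0,0,0,0,0],[-0.04,0.2,0,0,0,0,0],[-0.04,0.2,0,0,0,0,0]]]' | grep -E 'pos|gap'
python3 -m inch '[[[-0.03,0.2,0,0,0,0,0],[-0.03,0.2,0,0,0,0,0],[-0.03,0.16,0,0,0,0,0],[-0.02,0.09,0,0,0,0,0],[0,0,0,0,0,0,0]]]' | grep -E 'pos|gap'
python3 - <<'E'
from h import *
import cv2
to([.537,-.068,.21])
p=ctrl.camera("side");print(proj(p,np.array([[.536,-.068,.1]])))
a=p["img"][60:260,230:430];b=ctrl.camera("wrist")["img"]
cv2.imwrite("pics/c1.png",np.hstack([cv2.resize(a,(400,400)),cv2.resize(b,(400,250),interpolation=cv2.INTER_AREA) if 0 else cv2.resize(b[:,120:520],(400,400))]))
E
python3 look.py cup_red .537 -.068 .152; python3 look.py cup_blue .536 -.068 .034
```

```text
position: [0.5039, 0.1799, 0.212]
finger_gap: 0.0614
position: [0.5206, 0.029, 0.212]
finger_gap: 0.0617
position: [0.5319, -0.07, 0.2121]
finger_gap: 0.0616
t 20.08 tcp [ 0.5319 -0.07    0.2121] yaw 15.85 tilt [-0.0043 -0.0001] shift [ 0.036 -0.003  0.014] turn  gap 0.0616 F [-0.4 -0.1 -0.6]
[[343.74245658 189.29476948]]
cup_red side [ 0.5248 -0.0551] 1.35
cup_blue side [ 0.5539 -0.1184] 5.35
cup_blue wrist [ 0.5382 -0.0681] 7.66
```

View pics/c1.png

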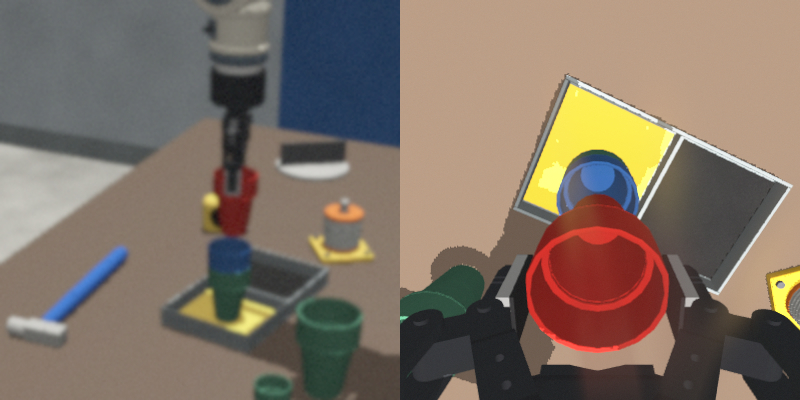

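Side crop: red cup hangs upright at about (236,200), over the blue/green nest at (229,270), where only the two collars show, so blue is home. I'll check red's pose in the hand with z free, because its gap reading differs.

```bash
python3 - <<'E'
from h import *
S=ctrl.camera("side");W=ctrl.camera("wrist");s=ctrl.state();t=s["position"];print(t,s["finger_gap"])
from scipy.optimize import least_squares
from scipy.spatial.transform import Rotation as Ro
O=[]
for p in(S,W):
    k=mask(p,"cup_red",proj(p,np.array([[t[0],t[1],t[2]-.02]]))[0],60)
    if k is not None:O.append((p,k))
print(len(O))
for nm,o in(("S",O[:1]),("SW",O)):
  sup=[(m@D.T).max(0) for _,m in o]
  f=lambda v:np.concatenate([(proj(p,CUP@Ro.from_rotvec([v[3],v[4],0]).as_matrix().T+v[:3])@D.T).max(0)-q for (p,_),q in zip(o,sup)])
  r=least_squares(f,[t[0],t[1],t[2]-.066,0,0],loss="soft_l1",x_scale=[.01,.01,.01,.1,.1]);print(nm,np.round(r.x[:3]-t,4),np.degrees(r.x[3:]).round(1),np.sqrt((r.fun**2).mean()))
E
```

```text
[ 0.53388953 -0.06699694  0.21444043] 0.06158144118308906
2
S [ 0.0234 -0.0655 -0.0966] [ 0.9 -0.5] 0.2799178292973574
SW [-0.0011 -0.0022 -0.0686] [-0.3 -0.4] 0.8041205584364273
```

```bash

python3 -m inch '[[[0.02,0,0.08,0,0,0,0],[0,0,0.1,0,0,0,0],[0,0,0.1,0,0,0,0],[0,0,0.08,0,0,0,0],[0,0,0,0,0,0,0]]]' | grep -E 'pos|ft'
python3 -m inch '[[[0,0,0.06,0,0,0,0],[0,0,0.05,0,0,0,0],[0,0,0.03,0,0,0,0],[0,0,0.02,0,0,0,0],[0,0,0,0,0,0,0]]]' | grep -E 'pos|ft'
```

```text
position: [0.5349, -0.066, 0.1573]
ft_force: [-0.9, -0.5, -2.2]
position: [0.5365, -0.0662, 0.1358]
ft_force: [-0.5, -0.1, -0.9]
```

```bash

python3 -m inch '[[[0,0,0.02,0,0,0,0],[0,0,0,0,0,0,0],[0,0,0,0,0,0,0]]]' | grep -E 'pos|ft'
python3 -m inch '[[[0,0,0.01,0,0,0,0],[0,0,0,0,0,0,0],[0,0,0,0,0,0,0]]]' | grep -E 'pos|ft'
python3 -m inch '[[[0,0,0.008,0,0,0,0],[0,0,0,0,0,0,0],[0,0,0,0,0,0,0]]]' | grep -E 'pos|ft'
python3 -m inch '[[[0,0,0.006,0,0,0,0],[0,0,0,0,0,0,0],[0,0,0,0,0,0,0]]]' | grep -E 'pos|ft'
```

```text
position: [0.5369, -0.0662, 0.1335]
ft_force: [-0.3, 0.1, -0.7]
position: [0.5368, -0.0663, 0.132]
ft_force: [0.2, -0.6, -2.1]
position: [0.5368, -0.0663, 0.1307]
ft_force: [0.7, -0.3, -0.8]
position: [0.537, -0.0663, 0.1302]
ft_force: [-1.1, 0.5, 4.4]
```

```bash

python3 -m inch '[[[0,0,0.004,0,0,0,0],[0,0,0,0,0,0,0],[0,0,0,0,0,0,0],[0,0,0,0,0,0,1],[0,0,0,0,0,0,1]]]' | grep -E 'pos|ft'
python3 -m inch '[[[0,0,0,0,0,0,1],[0,0,0,0,0,0,1],[0,0,-0.1,0,0,0,1],[0,0,-0.2,0,0,0,1],[0,0,-0.25,0,0,0,1]]]' | grep -E 'pos|gap'
python3 -m inch '[[[0,0,-0.1,0,0,0,1],[0,0,0,0,0,0,1],[0,0,0,0,0,0,1]]]' | grep -E 'pos|gap'
python3 - <<'E'
from h import *
to([.4503,-.3728,.2])
E
```

```text
position: [0.5368, -0.0662, 0.1292]
ft_force: [-0.0, -0.3, -0.2]
position: [0.5348, -0.066, 0.2102]
finger_gap: 0.0854
position: [0.5371, -0.0663, 0.2273]
finger_gap: 0.0852
t 23.9 tcp [ 0.5371 -0.0663  0.2273] yaw 16.03 tilt [ 0.0018 -0.0003] shift [-1.121  1.804  0.181] turn  gap 0.0852 F [-0.2 -0.4  0.3]
```

```bash

python3 -m inch '[[[-0.06,0.1,0,0,0,0,1],[-0.12,0.19,0,0,0,0,1],[-0.12,0.19,0,0,0,0,1],[-0.12,0.19,0,0,0,0,1],[-0.12,0.19,0,0,0,0,1]]]' | grep -E 'pos|gap'
python3 -m inch '[[[-0.12,0.19,0,0,0,0,1],[-0.12,0.19,0,0,0,0,1],[-0.12,0.19,0,0,0,0,1],[-0.12,0.19,0,0,0,0,1],[-0.12,0.18,0,0,0,0,1]]]' | grep -E 'pos|gap'
python3 -m inch '[[[-0.05,0,0,0,0,0,1],[0,0,0,0,0,0,1],[0,0,0,0,0,0,1]]]' | grep -E 'pos|gap'
python3 look.py reel .4503 -.3728 .012; python3 look.py cup_red .537 -.068 .064
python3 - <<'E'
from h import *
import cv2
to([.4503,-.3728,.043])
a=ctrl.camera("side")["img"][100:250,270:470];b=ctrl.camera("wrist")["img"]
cv2.imwrite("pics/c2.png",np.hstack([cv2.resize(a,(400,300)),cv2.resize(b[50:350,120:520],(400,300))]))
E
```

```text
position: [0.4929, -0.2133, 0.2246]
finger_gap: 0.0854
position: [0.4454, -0.3739, 0.2244]
finger_gap: 0.0855
position: [0.4387, -0.3741, 0.225]
finger_gap: 0.0853
reel top [ 0.4529 -0.3703] 1.57
reel side [ 0.4473 -0.3699] 1.2
reel wrist [ 0.4503 -0.3724] 0.57
cup_red top [ 0.5386 -0.0689] 0.43
cup_red side [ 0.5555 -0.1212] 5.37
t 25.58 tcp [ 0.4399 -0.3749  0.2268] yaw 16.05 tilt [ 0.0001 -0.0001] shift [0.071 0.006 1.225] turn  gap 0.0852 F [-0.3  0.1  1.3]
```

View pics/c2.png

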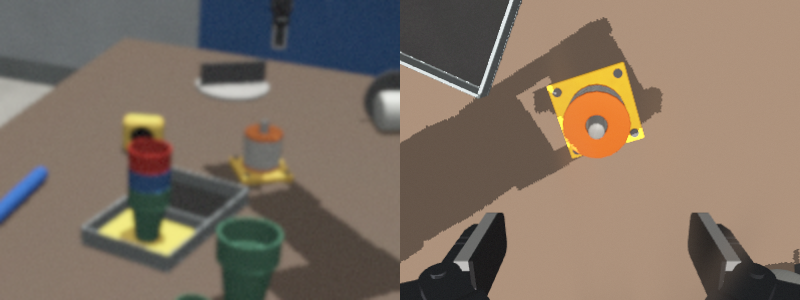

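Side crop: the red, blue and green collars are stacked at (149,160) in the yellow bay. The reel sits on its post at (263,148). Now descending to the reel.

```bash

python3 -m inch '[[[0.071,0.005,0.05,0,0,0,1],[0,0,0.2,0,0,0,1],[0,0,0.2,0,0,0,1],[0,0,0.2,0,0,0,1],[0,0,0.1,0,0,0,1]]]' | grep -E 'pos|ft'
python3 -m inch '[[[0,0,0.15,0,0,0,1],[0,0,0.15,0,0,0,1],[0,0,0.12,0,0,0,1],[0,0,0.05,0,0,0,1],[0,0,0,0,0,0,1]]]' | grep -E 'pos|ft'
python3 -c "
from h import *
to([.4503,-.3726,.043])"
```

```text
position: [0.4493, -0.3713, 0.1104]
ft_force: [-0.6, 0.9, 0.1]
position: [0.4495, -0.3717, 0.0414]
ft_force: [0.4, 0.6, 0.0]
t 26.52 tcp [ 0.4495 -0.3717  0.0414] yaw 16.04 tilt [-0.0028  0.0025] shift [ 0.003  0.007 -0.011] turn  gap 0.0856 F [0.4 0.6 0. ]
```

```bash

python3 -m inch '[[[0.003,0.006,0,0,0,0,1],[0,0,0,0,0,0,0],[0,0,0,0,0,0,0],[0,0,0,0,0,0,0],[0,0,0,0,0,0,0]]]' 60 | grep -E 'pos|gap|force'
python3 -m inch '[[[0,0,0,0,0,0,0],[0,0,0,0,0,0,0],[0,0,0,0,0,0,0]]]' | grep -E 'pos|gap|force'
python3 -m inch '[[[0,0,-0.05,0,0,0,0],[0,0,-0.08,0,0,0,0],[0,0,-0.1,0,0,0,0],[0,0,-0.1,0,0,0,0],[0,0,0,0,0,0,0]]]' | grep -E 'pos|gap|force'
```

```text
position: [0.4516, -0.374, 0.0454]
ft_force: [-0.3, 1.3, 5.9]
finger_gap: 0.0621
grasp_force: 65.1
position: [0.4516, -0.3739, 0.0454]
ft_force: [-0.5, 2.2, 5.9]
finger_gap: 0.0622
grasp_force: 65.1
position: [0.4517, -0.374, 0.0966]
ft_force: [0.2, 1.7, -3.1]
finger_gap: 0.0621
grasp_force: 67.5
```

```bash

python3 -m inch '[[[0,0,-0.1,0,0,0,0],[0,0,-0.12,0,0,0,0],[0,0,-0.12,0,0,0,0],[0,0,-0.1,0,0,0,0],[0,0,0,0,0,0,0]]]' | grep -E 'pos|gap|force'
python3 -c "
from h import *
to([.5165,-.1955,.16])"
```

```text
position: [0.4523, -0.3749, 0.1623]
ft_force: [1.1, -1.2, -3.4]
finger_gap: 0.062
grasp_force: 67.7
t 28.02 tcp [ 0.4523 -0.3749  0.1623] yaw 16.03 tilt [ 0.0044 -0.0039] shift [ 0.741 -1.032  0.012] turn  gap 0.062 F [ 1.1 -1.2 -3.4]
```

```bash

python3 -m inch '[[[0.05,-0.07,0,0,0,0,0],[0.1,-0.14,0,0,0,0,0],[0.13,-0.18,0,0,0,0,0],[0.13,-0.18,0,0,0,0,0],[0.13,-0.18,0,0,0,0,0]]]' | grep -E 'pos|gap'
python3 -m inch '[[[0.11,-0.15,0,0,0,0,0],[0.07,-0.1,0,0,0,0,0],[0.02,-0.03,0,0,0,0,0],[0,0,0,0,0,0,0],[0,0,0,0,0,0,0]]]' | grep -E 'pos|gap'
python3 - <<'E'
from h import *
import cv2
t=ctrl.state()["position"]
for c in("side","wrist"):
    p=ctrl.camera(c);k=mask(p,"reel",proj(p,np.array([[t[0],t[1],t[2]]]))[0],50)
    if k is not None:print(c,fit([(p,k)],REEL,t[:2],t[2]-.0334))
b=p["img"];cv2.imwrite("pics/c3.png",b[:,60:600])
to([.5165,-.1955,.0385])
E
```

```text
position: [0.497, -0.2409, 0.1577]
finger_gap: 0.0621
position: [0.5144, -0.1942, 0.1584]
finger_gap: 0.0621
wrist (array([ 0.51377824, -0.19673987]), np.float64(1.642711868565597))
t 29.05 tcp [ 0.5145 -0.1954  0.159 ] yaw 15.95 tilt [-0.0002 -0.0001] shift [0.013 0.005 0.803] turn  gap 0.0618 F [-0.4 -1.1 -3.4]
```

View pics/c3.png

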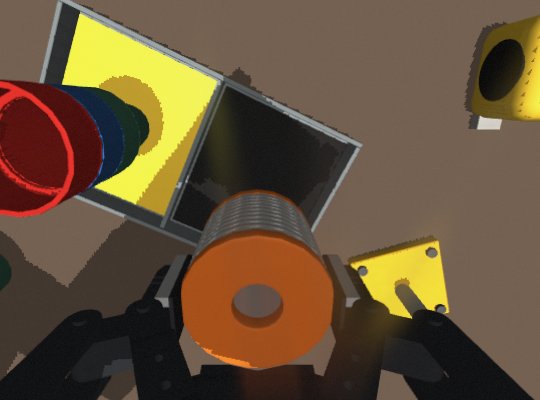

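Wrist view: the reel hangs upright at (257,290) above the black bay, and the stack stands in the yellow bay. Now lowering it.

```bash

python3 -m inch '[[[0.013,0.004,0.1,0,0,0,0],[0,0,0.15,0,0,0,0],[0,0,0.15,0,0,0,0],[0,0,0.15,0,0,0,0],[0,0,0.1,0,0,0,0]]]' | grep -E 'pos|ft'
python3 -m inch '[[[0,0,0.06,0,0,0,0],[0,0,0.04,0,0,0,0],[0,0,0.02,0,0,0,0],[0,0,0,0,0,0,0],[0,0,0,0,0,0,0]]]' | grep -E 'pos|ft'
python3 -m inch '[[[0,0,0.01,0,0,0,0],[0,0,0,0,0,0,0],[0,0,0,0,0,0,0]]]' | grep -E 'pos|ft'
```

```text
position: [0.5159, -0.195, 0.0598]
ft_force: [-0.4, -0.1, -4.5]
position: [0.5174, -0.1948, 0.0443]
ft_force: [0.1, 1.4, -3.6]
position: [0.5173, -0.1945, 0.0427]
ft_force: [-0.1, -0.4, -4.6]
```

```bash

python3 -m inch '[[[0,0,0.016,0,0,0,0],[0,0,0,0,0,0,0],[0,0,0,0,0,0,0]]]' | grep -E 'pos|ft'
python3 -m inch '[[[0,0,0.01,0,0,0,0],[0,0,0,0,0,0,0],[0,0,0,0,0,0,0]]]' | grep -E 'pos|ft'
python3 -m inch '[[[0,0,0.006,0,0,0,0],[0,0,0,0,0,0,0],[0,0,0,0,0,0,0]]]' | grep -E 'pos|ft'
python3 -m inch '[[[0,0,0.004,0,0,0,0],[0,0,0,0,0,0,0],[0,0,0,0,0,0,0]]]' | grep -E 'pos|ft'
```

```text
position: [0.5168, -0.1944, 0.0397]
ft_force: [0.5, -0.4, -3.8]
position: [0.5168, -0.1944, 0.0382]
ft_force: [0.3, 1.2, -3.1]
position: [0.517, -0.1945, 0.0375]
ft_force: [-0.0, -0.2, -1.3]
position: [0.517, -0.1945, 0.0375]
ft_force: [-2.9, 1.4, 6.2]
```

```bash

python3 -m inch '[[[0,0,-0.002,0,0,0,0],[0,0,0,0,0,0,1],[0,0,0,0,0,0,1],[0,0,0,0,0,0,1],[0,0,0,0,0,0,1]]]' | grep -E 'pos|gap|ft'
python3 -m inch '[[[0,0,-0.1,0,0,0,1],[0,0,-0.2,0,0,0,1],[0,0,-0.2,0,0,0,1],[0,0,-0.25,0,0,0,1],[0,0,-0.25,0,0,0,1]]]' | grep -E 'pos|gap'
python3 -m inch '[[[-0.05,0.15,-0.2,0,0,0,1],[-0.05,0.2,0,0,0,0,1],[-0.05,0.2,0,0,0,0,1],[-0.05,0.2,0,0,0,0,1],[-0.05,0.2,0,0,0,0,1]]]' | grep -E 'pos|gap'
python3 -m inch '[[[-0.05,0.2,0,0,0,0,1],[-0.05,0.2,0,0,0,0,1],[0,0,0,0,0,0,1],[0,0,0,0,0,0,1],[0,0,0,0,0,0,1]]]' | grep -E 'pos|gap'
python3 look.py reel .517 -.1945 .004; python3 look.py cup_red .537 -.068 .064
python3 - <<'E'
from h import *
import cv2
print(ctrl.state()["clock"])
a=ctrl.camera("side")["img"][100:320,200:440];b=ctrl.camera("top")["img"]
cv2.imwrite("pics/c4.png",np.hstack([cv2.resize(a,(400,367)),cv2.resize(b[100:320,180:420],(400,367))]))
E
```

```text
position: [0.5172, -0.1945, 0.0371]
ft_force: [-0.2, -0.0, -0.1]
finger_gap: 0.0853
position: [0.5163, -0.1942, 0.1881]
finger_gap: 0.0852
position: [0.5202, -0.3431, 0.2175]
finger_gap: 0.0855
position: [0.522, -0.403, 0.2165]
finger_gap: 0.0852
reel top [ 0.5166 -0.1964] 0.48
reel side [ 0.5128 -0.1971] 0.43
reel wrist [ 0.5161 -0.197 ] 1.08
cup_red top [ 0.5368 -0.0676] 0.76
cup_red side [ 0.5564 -0.1223] 5.42
33.4
```

View pics/c4.png

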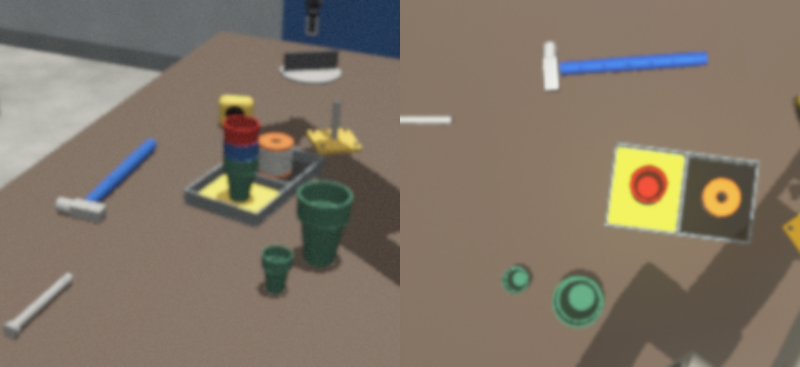

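Side crop: the stack is at (241,155) in the yellow bay and the reel stands upright at (276,152) in the black bay. The top crop agrees, with red at (648,185) and the reel at (721,197). The bystanders look undisturbed.

```bash
python3 -c "
from workcell import ctrl
print(ctrl.sign_off())"
```

```text
the job is handed in; nothing more can be done
None
```

The job is handed in at about 33 s: the green, blue and red cups are nested home in the yellow-mat bay, the reel stands upright in the black-mat bay, and the hammer, tape measure and bolt were left alone; the verdict was not reported back.

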